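# Ready the shoe polisher: clip the spatter guard, mesh the brush and hold it home

## Task

Get the shoe polisher ready: first pick the sprung clip-on spatter guard up by its two ears, clip it over the upright lip at the end of the polisher, pushed fully down, and let go of it. Then take the roller brush out of the white stand by its bar knob, turn it until its cross-shaped stem meshes with the cross-shaped socket of the polisher's spindle, slide it fully home against the spring inside, and finish while still holding it pressed down there; leave the other things on the sill where they are.

Things in the scene. Friction and masses are not known exactly. Their poses are not given: they have to be found in the camera images.
- guard_ears (a point): Spatter guard: loose clip like a broad clothes peg, 55 to 90 g, standing on its jaws, ears up. Point midway between the ears, 62 mm above the soles: pinch here from above, closing along its y. Ears 28 mm wide (x), top 76 mm above the soles, splayed: 34 mm over their outsides here, 40 at the top. A 20 N squeeze brings them to a stop, parallel, 20 mm over their outsides, and spreads the jaws to 16 mm.
- guard_seat (a point): Point between the guard's jaws, just under its hinge pin, 30 mm above the soles, 32 mm below guard_ears: it comes down onto the top of the lip when the guard is fully on. x along the pin, z up. Jaws 30 mm wide. On the -y side a 3 mm plate, 116 mm long (x): 75 mm high at both ends, 34 mm in the middle 64 mm around the ears. Either way round on the lip will do.
- guard_jaw (a joint): Opening of the guard's sprung jaws, rad: 0 shut (3 mm between the pads), 0.5 ears fully squeezed, about 0.13 when clamped on the lip, gripping with about 6 N.
- polisher: Fixed low grey box, 156 (x) x 216 (y) x 55 mm, flat top; origin at the centre of its underside. The spindle is 45 mm to -y of the centre, the upright lip 98 mm to +y.
- lip_top (a point): Middle of the top edge of the polisher's upright lip: a plain plate 6 mm thick (y), 110 mm long (x), its top 89 mm above the sill and 34 mm above the polisher's top, free on both sides. x along the lip, y across it (outwards, away from the spindle), z up.
- stand: Fixed white block, 80 x 80 x 40 mm, with a round well in which the brush stands, its collar resting on the block's top. Origin at the centre of its underside.
- brush_grip (a point): Roller brush, loose, 0.10 to 0.20 kg, upright in the white stand. Point in the middle of the bar knob at its top, 40 mm long (x), 14 mm wide (y), 36 mm high (21 mm below to 15 mm above). Pinch it across its y. Bristle roller, 52 mm across, 25 to 65 mm below this point, then a collar 40 mm across. Foot of the stem 97 mm below. z up along its axis.
- brush_collar (a point): Underside of the brush's collar, on its axis, 71 mm below brush_grip, 26 mm above the foot of the stem. Stem cross-shaped: two blades 24 mm across and 6 mm thick, one along the bar (x), one across it (y), rounded over the lowest 3 mm. It fits the socket every quarter turn.
- spindle_mouth (a point): Centre of the mouth of the spindle, a square metal block 39 mm wide, 13 mm above the polisher's top, mouth 68 mm above the sill. Cross-shaped socket: slots 27.5 mm long, 9.5 mm wide along this point's x and y (parallel to the block's sides), over 30 mm deep. Turns stiffly about z (0.08 N m). The brush is home when its collar sits on this mouth.
- plunger (a joint): Travel of the sprung plunger inside the socket, m: 0 free, its top 16 mm below the mouth; 0.010 when the brush is home. Pushes up with 4 N at first and 8 N at home, which lifts the brush about 1 cm when it is not held down.
- jar_c (a point): Clear glass jar with a red twist cap, 68 mm across, 100 mm high, leave alone; this point is 50 mm up.
- suede_brush_c (a point): Suede brush lying bristles down, 130 x 40 x 38 mm, wooden back, brass bristles, leave alone; this point is half-way up.
- heel_guard_c (a point): Blue plastic heel guard, a U 65 x 60 x 35 mm, leave alone; this point is half-way up.
- polish_tin_c (a point): Round flat polish tin, 75 mm across, 26 mm high, leave alone; this point is half-way up.
- spray_c (a point): Upright bottle, 52 mm across, 150 mm high, leave alone; this point is half-way up.
- shoe_horn_c (a point): Steel shoe horn with a black handle, lying, 160 x 36 mm, 13 mm high, leave alone; this point is half-way up.

How it is judged:
By the outcome, as a careful person would: the job done as asked, in the order asked, and still so for the second after the job is handed in, while the arm keeps its last pose, push and grip.
It also fails if it takes over 61 s, if anything falls off the work surface, if the arm or the gripper's body presses on something with over 40 N, if the wrist force passes 120 N, or if a joint passes its speed limit or range.

## Robot

A 7-joint arm with a two-finger parallel gripper is mounted at the origin on the work surface. World frame = base frame: x ahead of the robot, y to its left, z up, the work surface at z = 0. Lengths are in m, angles in rad, forces in N, time in s.
With the tool pointing down it reaches from about 0.35 to 0.9 m from the base axis. Payload 8.1 kg.
Tool frame: the origin (TCP) lies at the centre of the arm's flange, where the gripper is bolted on; the fingertips stand 178 mm ahead of it and the grasp point (between the pads) lies 159 mm ahead of it; z points along the fingers, y is the direction in which the jaws open and shut (so a half turn about z gives the same grasp; the last joint's range is limited). The gripper opens to 92 mm and grips with 3 to 60 N. Pads are 19 mm wide; open, the fingers measure 130 mm over their backs; the gripper's body (75 mm by 190 mm) begins 47 mm behind the grasp point.
Start: joints at [-1.327, 0.434, 0.025, 1.573, -0.012, 1.134, -0.075], TCP at [0.212, 0.588, 0.405] pointing down, gripper open.
Joint ranges: [-2.62, 2.62], [-0.44, 2.09], [-1.27, 1.32], [0.08, 2.57], [-1.32, 4.46], [0.12, 2], [-2.74, 2.74]. Speed limits (rad/s): [2.22, 2.22, 3.01, 3.01, 3.14, 3.14, 3.14].

## Interface

Orientations are given as a rotation vector (axis times angle).
In Python, from cell import arm, get_image, camera_model gives the robot as it stands. The module is installed in compiled form; this text tells all that it offers.
- The arm moves only by the shell command python3 -m pendant 'ROWS' [FORCE]. ROWS is JSON, a list that holds one entry, the list of rows, each a list of 7 numbers: the shift along the tool's x, y, z in mm, then the turn, a rotation vector about the tool's x, y, z in rad, then the closure, from -1 (fully open) to 1 (shut). In form: [[[x, y, z, rx, ry, rz, hand], ...]]. A call has 1 to 20 rows; each row is the pose to reach, as a shift and turn from the pose commanded when the call began, along the tool's axes at that moment; what a row does not reach only later rows make up. A row lasts 1/8 s, in which the tool goes at most 62.5 mm and 10.7 degrees, less where a joint would pass 70% of its speed; a pose out of reach is approached as far as the arm can. A call with a gripper value outside its range is refused whole. The fingers move at their own pace and stop on an object; FORCE is the grip in N (left out, the last holds). Time passes only in rows, so rows that repeat a pose let the fingers close. It gives the time, the measured TCP pose, the force and the opening at its end, in the units of the state.
- arm.observe(): the state, without advancing time (a new reading comes with each control period).
- get_image(name): name is "side" or "top"; returns the picture (400x640x3 uint8, red, green, blue); there is no depth.
- camera_model(name): a dict with "fx", "fy", "cx", "cy" (pixels), "position" and "orientation" of the camera in the world. Camera axes: x right, y down, z forward; pixel columns grow to the right and rows downward; lengths in m; the calibration is good to about 2 mm. A picture is of the moment at which its call begins. camera_model takes no time and is no camera call.
- arm.sign_off(): hands the job in, once; it reports no verdict.
The state is a dict: "clock": time; "joints": joint angles; "dq": joint speeds; "joint_efforts": joint torques, N m; "position": TCP position; "ee_rot": TCP orientation; "force": force on the tool from outside, world axes, zero at the start; "ft_torque": the same for the moment, N m; "width": opening from 0.0 (shut) to 1.0 (fully open).
Only numpy, scipy, OpenCV 4.12 (cv2) and the standard library are available. Lean on these libraries where they do the work, as an engineer would, in place of code of your own. Each camera call takes 0.05 s, during which the arm holds its last target.

## Working session

There is one attempt and no reset: what is moved stays moved. The work goes in short steps, Python scripts to look and compute and a shell command to move; the robot and the scene stay as the last step left them, time stands still between calls to the robot, and variables do not carry over. Pictures are saved under pics/ and viewed, and the job is handed in when it is done.

```bash
mkdir -p pics
python3 - <<'E'
from cell import arm,get_image,camera_model
import cv2
print(arm.observe())
for n in("side","top"):
    print(n,camera_model(n)); cv2.imwrite(f"pics/{n}0.png",get_image(n)[:,:,::-1])
E
```

```text
{'clock': 0.0, 'joints': array([-1.32661288,  0.43524475,  0.02496209,  1.57410134, -0.01158752,
        1.13401955, -0.0751059 ]), 'dq': array([ 0.00208826,  0.00180218, -0.00141323,  0.0006574 , -0.00025114,
       -0.00142125, -0.00032313]), 'joint_efforts': array([ 5.42257239e-04, -6.67853737e+01,  9.85287689e-01, -3.14458680e+01,
       -6.05276437e-02,  4.32628265e-02,  1.66051382e-04]), 'position': array([0.21236855, 0.58756281, 0.40392947]), 'ee_rot': array([-5.42072308e-01, -3.09434216e+00,  2.54962588e-03]), 'force': array([-0.20827515,  0.0842404 ,  0.63065209]), 'ft_torque': array([0.02358507, 0.00133765, 0.01675786]), 'width': 0.9998540379256167}
side {'fx': 379.37335392569577, 'fy': 379.37335392569577, 'cx': 319.0001699352448, 'cy': 201.15437761634647, 'position': array([ 0.57428966, -0.5627918 ,  0.78985215]), 'orientation': array([-2.44505604e+00,  6.12651088e-02, -1.87717511e-03])}
top {'fx': 362.2754863483838, 'fy': 362.2754863483838, 'cx': 319.41645102259014, 'cy': 201.302211583906, 'position': array([0.53011737, 0.01600612, 1.11009479]), 'orientation': array([-2.21078899,  2.15950953, -0.06780836])}
```

View pics/side0.png

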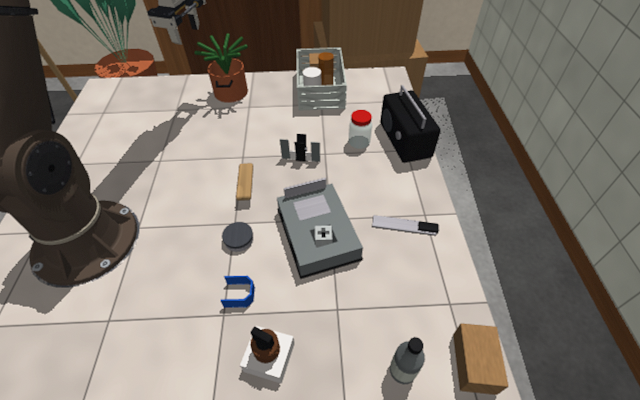

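View pics/top0.png

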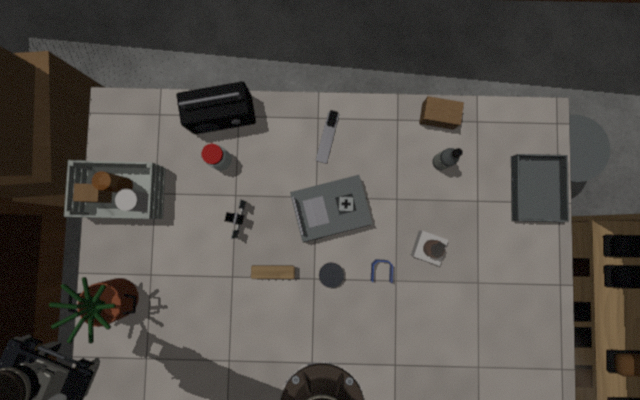

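The side view shows the guard at about (300,148), the polisher at (318,228) with its lip at (305,187), and the brush in its stand at (266,350). In the top view these are at (238,218), (333,208) and (432,248). I'll enlarge these areas to measure them.

Run:
```python
import cv2,numpy as np
def crop(n,x,y,w,h,s): 
    im=cv2.imread(f"pics/{n}0.png")[y:y+h,x:x+w]; return cv2.convertScaleAbs(cv2.resize(im,None,fx=s,fy=s,interpolation=cv2.INTER_CUBIC),alpha=1.3 if n=="top" else 1)
cv2.imwrite("pics/c1.png",np.hstack([crop("side",270,125,66,50,6),crop("top",212,192,66,50,6)]))
cv2.imwrite("pics/c2.png",np.hstack([crop("side",265,170,100,110,4),crop("top",280,165,100,110,4)]))
cv2.imwrite("pics/c3.png",np.hstack([crop("side",230,315,66,75,6),crop("top",400,215,66,75,6)]))
```

```text
(no output)
```

View pics/c1.png

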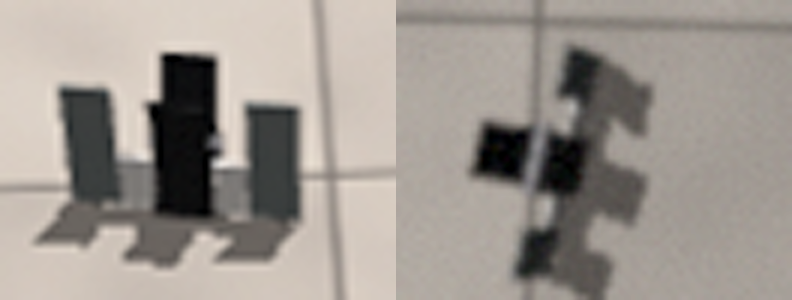

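View pics/c2.png

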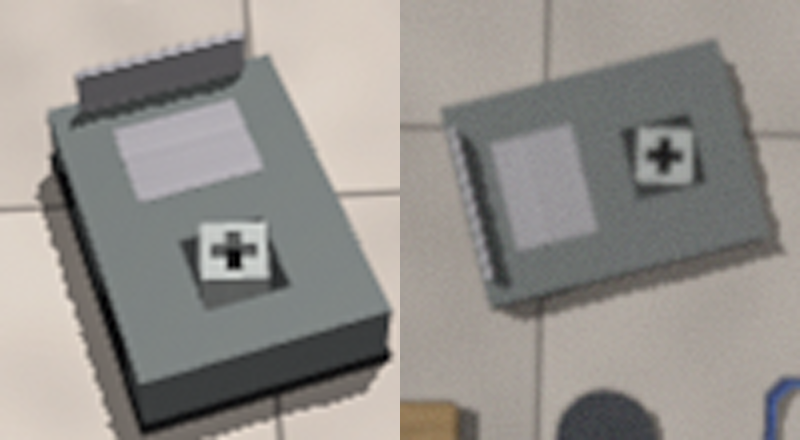

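View pics/c3.png

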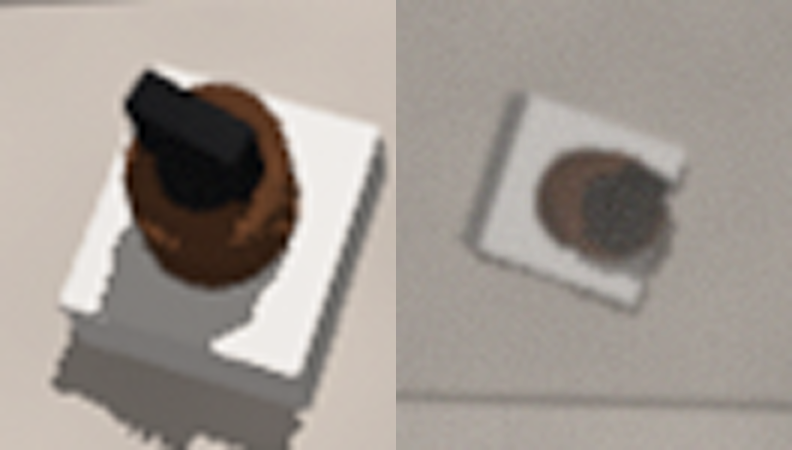

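```bash
cat > h.py <<'E'
import numpy as np,cv2
from scipy.spatial.transform import Rotation as R
from scipy.optimize import least_squares
from cell import camera_model
C={n:camera_model(n) for n in("side","top")}
def proj(n,P):
    c=C[n];p=R.from_rotvec(c["orientation"]).inv().apply(np.atleast_2d(P)-c["position"])
    return np.c_[c["fx"]*p[:,0]/p[:,2]+c["cx"],c["fy"]*p[:,1]/p[:,2]+c["cy"]]
def world(L,x,y,a):
    L=np.atleast_2d(L).astype(float);c,s=np.cos(a),np.sin(a)
    return np.c_[x+c*L[:,0]-s*L[:,1],y+s*L[:,0]+c*L[:,1],L[:,2]]
def px(u,x0,y0,s,du=0): 
    u=np.array(u,float);return np.c_[(u[:,0]-du+.5)/s-.5+x0,(u[:,1]+.5)/s-.5+y0]
def fit(obs,g):  # obs: list (cam, local pts mm, pixels)
    f=lambda v,o=obs:np.concatenate([(proj(n,world(np.array(L)/1000,*v))-p).ravel() for n,L,p in o])
    r=least_squares(f,g,loss="soft_l1"); 
    for n,L,p in obs: print(n,np.round(proj(n,world(np.array(L)/1000,*r.x))-p,1).tolist())
    print(np.round(r.x,4),"yaw deg",np.degrees(r.x[2]).round(1)); 
    for o in obs: 
        q=least_squares(lambda v:f(v,[o]),r.x).x; print("  only",o[0],np.round(q,4))
    return r.x
E
python3 - <<'E'
from h import *
S=lambda u:px(u,265,170,4); T=lambda u:px(u,280,165,4,400)
print("polisher")
L=[[-78,108,55],[78,108,55],[78,-108,55],[-78,-108,55],[-55,98,89],[55,98,89]]
p=fit([("side",L,S([(50,110),(268,57),(388,312),(142,384),(78,75),(243,37)])),
 ("top",L,T([(495,307),(443,107),(717,40),(775,240),(492,285),(455,130)]))],[.55,.0,.2])
print("lip",world([0,.098,.089],*p),"spin",world([0,-.045,.068],*p))
print("spindle")
h=19.5;L=[[-h,h,68],[h,h,68],[h,-h,68],[-h,-h,68]]
fit([("side",L,S([(197,224),(268,220),(272,278),(201,282)])),("top",L,T([(637,184),(637,126),(697,125),(697,186)]))],[.56,-.05,0])
S=lambda u:px(u,230,315,6); T=lambda u:px(u,400,215,6,396)
print("stand");L=[[-40,40,40],[40,40,40],[40,-40,40],[-40,-40,40]]
fit([("side",[L[1],L[2],L[3]],S([(383,128),(298,380),(62,310)])),("top",[L[0],L[1],L[3]],T([(478,243),(525,95),(637,303)]))],[.45,-.25,-.4])
print("brush");L=[[-20,7,126],[-20,-7,126],[20,-7,126],[20,7,126]]
fit([("side",L,S([(150,68),(127,105),(237,165),(258,130)]))],[.45,-.25,-.5])
print("guard");S=lambda u:px(u,270,125,6); T=lambda u:px(u,212,192,6,396)
# plate top corners at y=-? unknown p ; ears tops y=+-20, x+-14
L=[[-14,-20,76],[14,-20,76],[-14,20,76],[14,20,76]]
fit([("side",L,S([(149,102),(206,104),(160,54),(216,57)])),("top",L,T([(572,195),(588,138),(474,175),(487,122)]))],[.5,.25,-.2])
E
```

```text
polisher
side [[-2.5, 0.0], [0.6, -1.4], [2.3, 0.8], [-1.9, 2.1], [-1.0, 0.5], [-0.2, -0.6]]
top [[-1.7, 1.6], [-1.8, -0.4], [1.2, -1.8], [0.4, -0.2], [-0.2, -1.2], [-0.4, -0.3]]
[ 0.5827 -0.0126  0.2736] yaw deg 15.7
  only side [ 0.5837 -0.0112  0.269 ]
  only top [ 0.5816 -0.0138  0.2727]
lip [[0.5561996  0.08179526 0.089     ]] spin [[ 0.59484205 -0.05588466  0.068     ]]
spindle
side [[0.4, 0.5], [-0.8, 0.6], [-0.5, -0.1], [0.3, -0.2]]
top [[0.4, -0.7], [0.5, 0.3], [-1.0, 0.6], [-1.0, -1.1]]
[ 0.5959 -0.0553  0.0136] yaw deg 0.8
  only side [ 0.5963 -0.0548  0.0081]
  only top [ 0.5953 -0.0562  0.0168]
stand
side [[-0.4, 0.2], [0.4, -0.4], [-0.1, -0.6]]
top [[0.5, 0.7], [1.3, -0.5], [-0.0, -0.1]]
[ 0.4737 -0.3086 -0.3156] yaw deg -18.1
  only side [ 0.4737 -0.3091 -0.3147]
  only top [ 0.474  -0.3067 -0.3011]
brush
side [[0.0, -0.5], [-0.7, 0.1], [-0.1, 0.8], [0.8, -0.4]]
[ 0.4745 -0.3086 -0.5395] yaw deg -30.9
  only side [ 0.4744 -0.3085 -0.5382]
guard
side [[-0.5, 1.4], [-0.2, 1.7], [-0.1, 0.2], [0.2, 0.3]]
top [[-2.3, -0.3], [-3.0, -0.5], [0.3, 0.4], [0.1, -0.4]]
[ 0.5466  0.2678 -0.1615] yaw deg -9.3
  only side [ 0.5471  0.2717 -0.1416]
  only top [ 0.5461  0.2644 -0.1709]
```

Run:
```python
from h import *
S=lambda u:px(u,270,125,6); T=lambda u:px(u,212,192,6,396)
for py in(-10,-15,-20):
  print("py",py)
  L=[[-14,-20,76],[14,-20,76],[-14,20,76],[14,20,76],[-58,py,75],[58,py,75],[-32,py,75],[32,py,75]]
  v=fit([("side",L,S([(149,102),(206,104),(160,54),(216,57),(60,88),(299,108),(107,90),(250,105)])),("top",[L[2],L[3],L[5]],T([(474,175),(487,122),(569,47)]))],[.5,.25,-.2])
print("lip"); S=lambda u:px(u,265,170,4); T=lambda u:px(u,280,165,4,400)
L=[[-55,98,89],[55,98,89]]
fit([("side",L,S([(77,75),(243,37)])),("top",L,T([(491,285),(456,130)]))],[.55,.0,.2])
im=cv2.imread("pics/top0.png")[192:242,212:278]
cv2.imwrite("pics/c4.png",cv2.convertScaleAbs(cv2.resize(im,None,fx=12,fy=12,interpolation=cv2.INTER_CUBIC),alpha=1.4))
```

```text
py -10
side [[-0.7, 0.9], [-0.4, 1.4], [0.1, -0.3], [0.3, 0.0], [-0.3, -0.1], [0.1, -0.0], [0.8, 0.3], [-0.8, -0.3]]
top [[-0.3, 0.2], [-0.3, -0.5], [-0.2, -0.8]]
[ 0.5465  0.2694 -0.1884] yaw deg -10.8
  only side [ 0.5468  0.2704 -0.1771]
  only top [ 0.5454  0.269  -0.2032]
py -15
side [[-0.4, 0.4], [-0.1, 0.8], [0.0, -0.8], [0.3, -0.6], [-0.5, 0.7], [0.1, 0.4], [0.6, 1.1], [-0.9, 0.2]]
top [[-1.1, 0.2], [-1.2, -0.6], [0.4, -0.8]]
[ 0.5469  0.2718 -0.17  ] yaw deg -9.7
  only side [ 0.5473  0.2729 -0.1752]
  only top [ 0.546   0.2694 -0.145 ]
py -20
side [[-0.2, 0.0], [0.1, 0.2], [-0.1, -1.2], [0.2, -1.2], [-0.7, 1.8], [0.2, 0.7], [0.5, 1.9], [-0.9, 0.7]]
top [[-1.7, 0.3], [-2.1, -0.5], [0.9, -0.8]]
[ 0.5471  0.2739 -0.1431] yaw deg -8.2
  only side [ 0.5477  0.2755 -0.1717]
  only top [ 0.5465  0.27   -0.0905]
lip
side [[-1.0, 0.3], [-0.2, -0.0]]
top [[-0.2, -1.0], [-0.0, -0.3]]
[ 0.58   -0.0138  0.2485] yaw deg 14.2
  only side [ 0.5815 -0.0133  0.2492]
  only top [ 0.5783 -0.0141  0.2495]
```

View pics/c4.png

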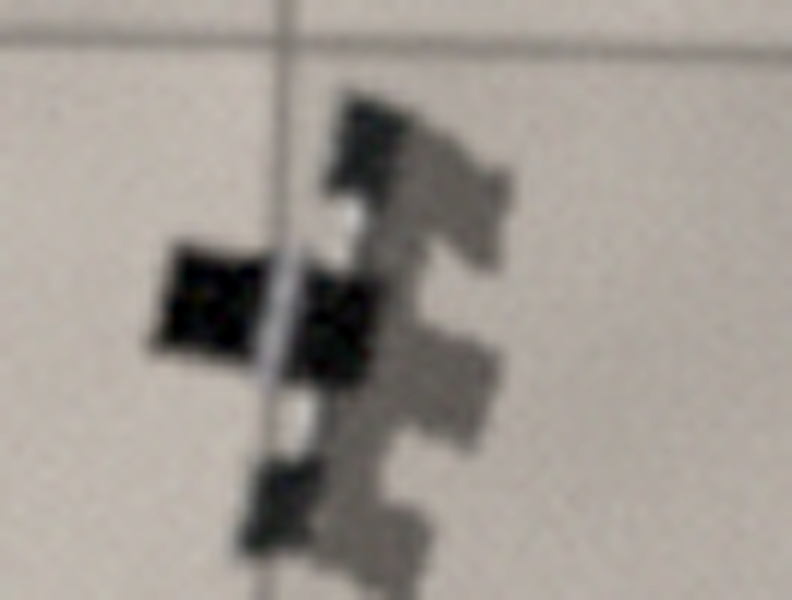

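```bash
cat >> h.py <<'E'
def plan(x,y,zg,yaw):
    """grasp point target, closing axis along object's y at yaw; rows shift & turn"""
    from cell import arm
    s=arm.observe();r=R.from_rotvec(s["ee_rot"]);M=r.as_matrix()
    best=None
    for k in(0,np.pi):
        ty=np.array([-np.sin(yaw+k),np.cos(yaw+k),0]);tz=np.array([0,0,-1.]);D=np.c_[np.cross(ty,tz),ty,tz]
        rv=(r.inv()*R.from_matrix(D)).as_rotvec()
        if best is None or np.linalg.norm(rv)<np.linalg.norm(best): best=rv
    d=r.inv().apply(np.array([x,y,zg+.159])-s["position"])*1000
    print("clock",round(s["clock"],2),"pos",s["position"].round(4),"q",s["joints"].round(2),"tool y",M[:,1].round(3),"tool z",M[:,2].round(3),"F",s["force"].round(1),"T",s["ft_torque"].round(2),"w",round(s["width"],3))
    print("shift mm",d.round(1),"turn",best.round(4),"deg",np.degrees(best).round(1))
E
python3 -c "
from h import *
plan(.5465,.2695,.16,np.radians(-11.5))"
```

```text
clock 0.1 pos [0.2124 0.5876 0.404 ] q [-1.33  0.44  0.02  1.57 -0.01  1.13 -0.08] tool y [ 0.34   0.94  -0.001] tool z [-0.    -0.001 -1.   ] F [ 0.4 -0.3 -0.2] T [-0.02  0.02 -0.06] w 1.003
shift mm [-422.4 -185.5   85.3] turn [-0.0014  0.     -0.1462] deg [-0.1  0.  -8.4]
```

```bash
python3 -m pendant '[[[-60,-26,12,0,0,-0.03,-1],[-120,-53,24,0,0,-0.06,-1],[-175,-77,35,0,0,-0.09,-1],[-230,-101,46,0,0,-0.12,-1],[-285,-125,58,0,0,-0.146,-1],[-340,-149,69,0,0,-0.146,-1],[-390,-171,79,0,0,-0.146,-1],[-422.4,-185.5,85,0,0,-0.146,-0.3],[-422.4,-185.5,85,0,0,-0.146,-0.3],[-422.4,-185.5,85,0,0,-0.146,-0.3],[-422.4,-185.5,85,0,0,-0.146,-0.3]]]' 30
python3 - <<'E'
from h import *
plan(.5465,.2695,.062,np.radians(-11.5))
from cell import get_image
for n in("side","top"): cv2.imwrite(f"pics/{n}1.png",get_image(n)[:,:,::-1])
a=cv2.imread("pics/side1.png")[80:200,240:360];b=cv2.imread("pics/top1.png")[150:270,180:300]
cv2.imwrite("pics/c5.png",cv2.resize(np.hstack([a,b]),None,fx=3.3,fy=3.3,interpolation=cv2.INTER_CUBIC))
E
```

```text
clock: 1.48
position: [0.5457, 0.2711, 0.3198]
ee_rot: [-0.311, -3.126, -0.001]
force: [-0.1, 0.3, -0.3]
width: 0.662
clock 1.48 pos [0.5457 0.2711 0.3198] q [-0.61  0.49  0.09  1.72 -0.05  0.94  0.87] tool y [0.197 0.98  0.001] tool z [-0.     0.001 -1.   ] F [-0.1  0.3 -0.3] T [ 0.02  0.02 -0.  ] w 0.662
shift mm [-1.2 -1.5 98.8] turn [ 0.0006 -0.0005  0.0022] deg [ 0.  -0.   0.1]
```

View pics/c5.png

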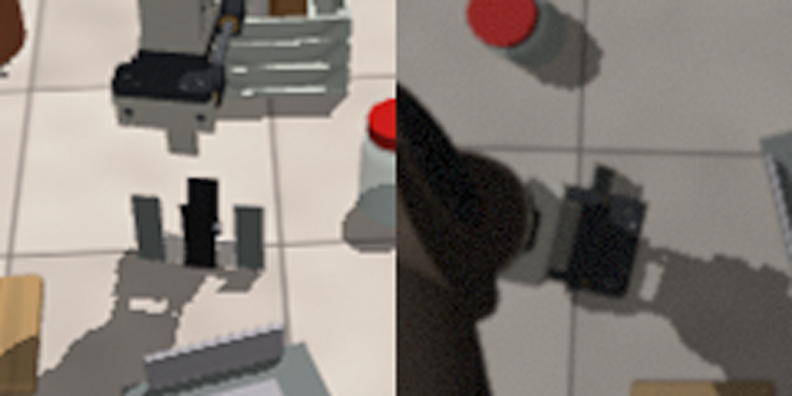

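Run:
```python
from h import *
for y in(-30.5,-40,-49):
  print(y,proj("side",world([[-.0095,y/1000,.1418],[.0095,y/1000,.1418]],.5457,.2711,-.2)))
```

```text
-30.5 [[292.61637326 126.07765955]
 [299.60542782 126.70197495]]
-40 [[291.90595484 128.34996419]
 [298.9352476  128.98274198]]
-49 [[291.22507545 130.52778695]
 [298.29291779 131.1687281 ]]
```

```bash
python3 -m pendant '[[[-1,-1.5,35,0,0,0,-0.3],[-1,-1.5,70,0,0,0,-0.3],[-1,-1.5,90,0,0,0,-0.3],[-1,-1.5,99,0,0,0,-0.3],[-1,-1.5,99,0,0,0,0.1],[-1,-1.5,99,0,0,0,0.3],[-1,-1.5,99,0,0,0,0.6],[-1,-1.5,99,0,0,0,1],[-1,-1.5,99,0,0,0,1],[-1,-1.5,99,0,0,0,1],[-1,-1.5,99,0,0,0,1],[-1,-1.5,99,0,0,0,1]]]' 30
python3 - <<'E'
from h import *
plan(.556,.0815,.2,np.radians(14.5))
from cell import get_image
for n in("side","top"): cv2.imwrite(f"pics/{n}2.png",get_image(n)[:,:,::-1])
a=cv2.imread("pics/side2.png")[80:200,240:360];b=cv2.imread("pics/top2.png")[150:270,180:300]
cv2.imwrite("pics/c6.png",cv2.resize(np.hstack([a,b]),None,fx=3.3,fy=3.3,interpolation=cv2.INTER_CUBIC))
E
```

```text
clock: 3.08
position: [0.5482, 0.2693, 0.2225]
ee_rot: [0.314, 3.123, 0.005]
force: [0.3, 3.1, 7.1]
width: 0.212
clock 3.08 pos [0.5482 0.2693 0.2225] q [-0.59  0.61  0.07  1.8  -0.06  0.74  0.88] tool y [0.199 0.98  0.004] tool z [ 0.004  0.003 -1.   ] F [0.3 3.1 7.1] T [ 0.78 -0.14  0.01] w 0.212
shift mm [ -45.4 -181.9 -137. ] turn [ 0.003   0.0038 -0.4535] deg [  0.2   0.2 -26. ]
```

View pics/c6.png

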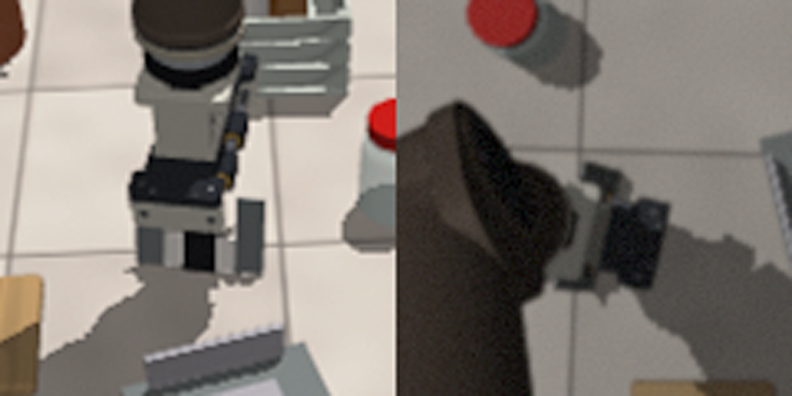

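Run:
```python
from h import *
a=cv2.imread("pics/side2.png")[125:170,272:332]
cv2.imwrite("pics/c7.png",cv2.resize(a,None,fx=13,fy=13,interpolation=cv2.INTER_CUBIC))
v=(.5482,.2693,-.2)
print(proj("side",world([[0,-.01,.0435],[0,-.029,.0435],[0,-.02,.062]],*v)))
```

```text
[[300.40709313 149.12797924]
 [299.1770792  153.59153928]
 [299.41422229 146.64176446]]
```

View pics/c7.png

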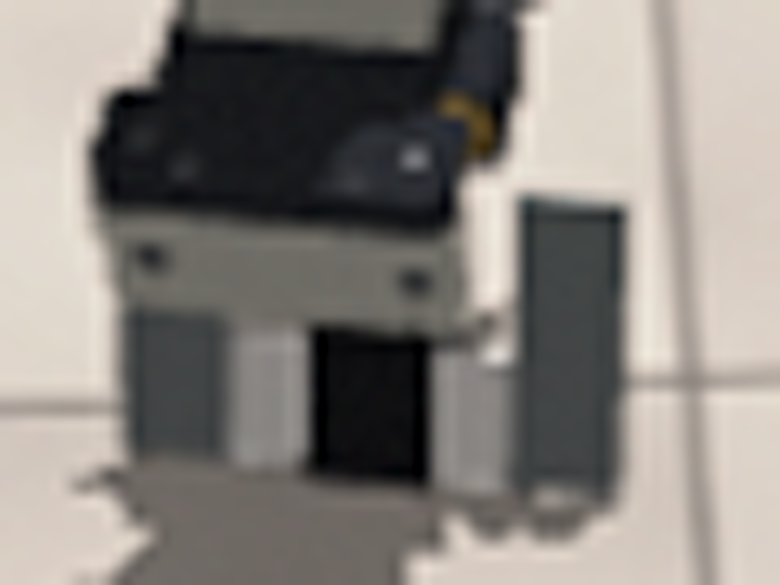

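```bash
python3 -m pendant '[[[0,0,-40,0,0,0,1],[0,0,-80,0,0,0,1],[-5,-20,-120,0.003,0.004,-0.05,1],[-15,-60,-137,0.003,0.004,-0.15,1],[-25,-100,-137,0.003,0.004,-0.25,1],[-35,-140,-137,0.003,0.004,-0.35,1],[-42,-170,-137,0.003,0.004,-0.42,1],[-45.4,-182,-137,0.003,0.004,-0.4535,1],[-45.4,-182,-137,0.003,0.004,-0.4535,1],[-45.4,-182,-137,0.003,0.004,-0.4535,1]]]' 30
python3 - <<'E'
from h import *
plan(.556,.0815,.16,np.radians(14.5))
from cell import get_image
for n in("side","top"): cv2.imwrite(f"pics/{n}3.png",get_image(n)[:,:,::-1])
a=cv2.imread("pics/side3.png")[110:230,250:370];b=cv2.imread("pics/top3.png")[150:270,240:360]
cv2.imwrite("pics/c8.png",cv2.resize(np.hstack([a,b]),None,fx=3.3,fy=3.3,interpolation=cv2.INTER_CUBIC))
E
```

```text
clock: 4.42
position: [0.5554, 0.0815, 0.3579]
ee_rot: [0.395, -3.113, 0.003]
force: [-0.1, 0.3, -0.5]
width: 0.212
clock 4.42 pos [0.5554 0.0815 0.3579] q [-0.26  0.38  0.02  1.79 -0.01  0.98  1.59] tool y [-0.25   0.968 -0.002] tool z [-0.004 -0.003 -1.   ] F [-0.1  0.3 -0.5] T [0.09 0.   0.01] w 0.212
shift mm [-0.8 -0.1 38.9] turn [-0.0015 -0.0043 -0.0004] deg [-0.1 -0.2 -0. ]
```

View pics/c8.png

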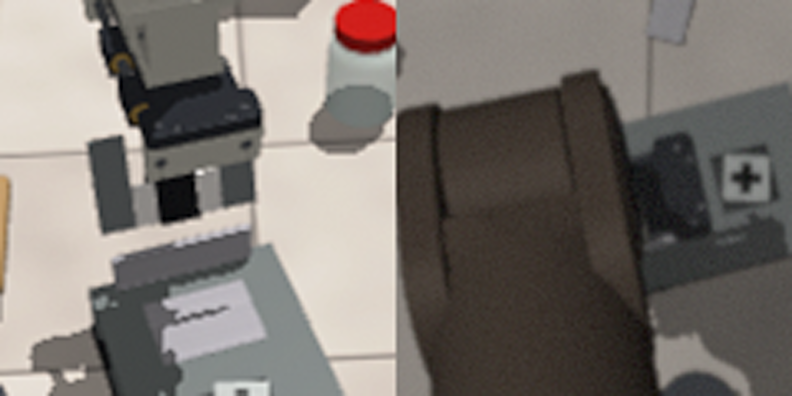

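Run:
```python
from h import *
a=cv2.imread("pics/side3.png")[145:205,270:340]
cv2.imwrite("pics/c9.png",cv2.resize(a,None,fx=10,fy=10,interpolation=cv2.INTER_CUBIC))
v=(.5554,.0815,np.radians(14.5))
for y in(-10,-15,-20): print(y,(proj("side",world([[-.058,y/1e3,.137],[.058,y/1e3,.137],[-.058,y/1e3,.212],[.058,y/1e3,.212],[-.014,y/1e3,.137],[.014,y/1e3,.137]],*v))*10-[2700,1450]).round().tolist())
L=(proj("side",world([[-.055,-.003,.089],[.055,-.003,.089]],.556,.0815,np.radians(14.5)))*10-[2700,1450]).round().tolist();print("lip",L)
```

```text
-10 [[107.0, 334.0], [574.0, 227.0], [76.0, 102.0], [575.0, -7.0], [286.0, 293.0], [399.0, 267.0]]
-15 [[112.0, 349.0], [580.0, 241.0], [81.0, 116.0], [581.0, 7.0], [292.0, 308.0], [405.0, 281.0]]
-20 [[117.0, 364.0], [587.0, 255.0], [86.0, 131.0], [588.0, 21.0], [297.0, 322.0], [411.0, 296.0]]
lip [[132.0, 445.0], [556.0, 345.0]]
```

View pics/c9.png

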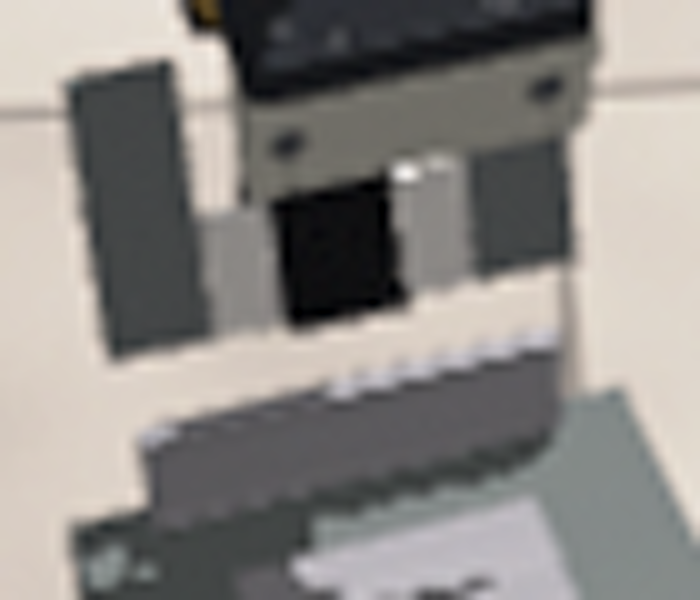

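```bash
python3 -m pendant '[[[-0.5,0,20,0,-0.003,-0.02,1],[-0.5,0,35,0,-0.003,-0.02,1],[-0.5,0,45,0,-0.003,-0.02,1],[-0.5,0,55,0,-0.003,-0.02,1],[-0.5,0,60,0,-0.003,-0.02,1],[-0.5,0,60,0,-0.003,-0.02,1]]]' 30
python3 - <<'E'
from h import *
plan(.556,.0815,.121,np.radians(14.5))
from cell import get_image
for n in("side",): cv2.imwrite(f"pics/{n}4.png",get_image(n)[:,:,::-1])
a=cv2.imread("pics/side4.png")[145:205,270:340]
cv2.imwrite("pics/c10.png",cv2.resize(a,None,fx=8,fy=8,interpolation=cv2.INTER_CUBIC))
E
```

```text
clock: 5.28
position: [0.5557, 0.0806, 0.2975]
ee_rot: [0.426, -3.111, 0.003]
force: [-1.0, -0.4, -0.8]
width: 0.215
clock 5.28 pos [0.5557 0.0806 0.2975] q [-0.25  0.45  0.02  1.86 -0.01  0.84  1.61] tool y [-0.269  0.963 -0.002] tool z [-0.001 -0.002 -1.   ] F [-1.  -0.4 -0.8] T [ 0.02  0.04 -0.01] w 0.215
shift mm [-0.6  0.8 17.5] turn [-0.0019 -0.002   0.0194] deg [-0.1 -0.1  1.1]
```

View pics/c10.png

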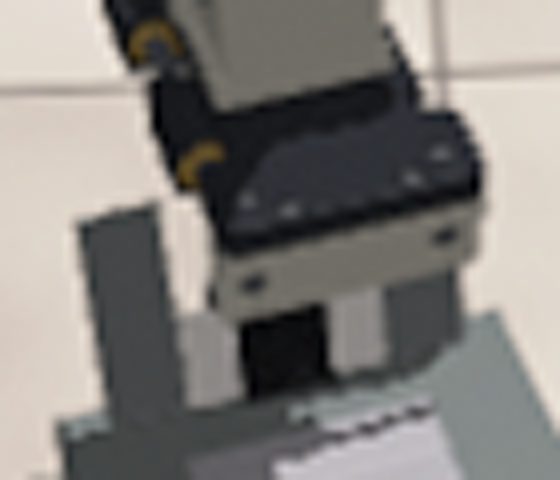

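```bash
python3 -m pendant '[[[0,0.5,6,0,0,0,1],[0,0.5,11,0,0,0,1],[0,0.5,14,0,0,0,1],[0,0.5,15,0,0,0,1],[0,0.5,16,0,0,0,1],[0,0.5,16,0,0,0,1]]]' 30; python3 -c "
from h import *
plan(.556,.0815,.121,np.radians(14.5))"
```

```text
clock: 6.08
position: [0.5554, 0.081, 0.2834]
ee_rot: [0.427, -3.112, 0.003]
force: [-7.3, -1.2, 18.6]
width: 0.213
clock 6.08 pos [0.5554 0.081  0.2834] q [-0.25  0.46  0.01  1.87 -0.01  0.81  1.61] tool y [-0.269  0.963 -0.002] tool z [-0.001 -0.002 -1.   ] F [-7.3 -1.2 18.6] T [-0.21  1.7   0.04] w 0.213
shift mm [-0.7  0.3  3.4] turn [-0.0018 -0.001   0.0194] deg [-0.1 -0.1  1.1]
```

Run:
```python
from h import *
from cell import get_image,arm
for n in("side",): cv2.imwrite(f"pics/{n}5.png",get_image(n)[:,:,::-1])
a=cv2.imread("pics/side5.png")[145:205,270:340]
cv2.imwrite("pics/c11.png",cv2.resize(a,None,fx=10,fy=10,interpolation=cv2.INTER_CUBIC))
p=arm.observe()["position"];v=(p[0],p[1],np.radians(15.6));z0=p[2]-.2225
for y in(-17,-22): print(y,(proj("side",world([[-.058,y/1e3,z0],[.058,y/1e3,z0],[-.058,y/1e3,z0+.075],[.058,y/1e3,z0+.075],],*v))*10-[2700,1450]).round().tolist())
```

```text
-17 [[144.0, 567.0], [582.0, 454.0], [117.0, 363.0], [583.0, 248.0]]
-22 [[149.0, 581.0], [588.0, 468.0], [122.0, 377.0], [590.0, 262.0]]
```

View pics/c11.png

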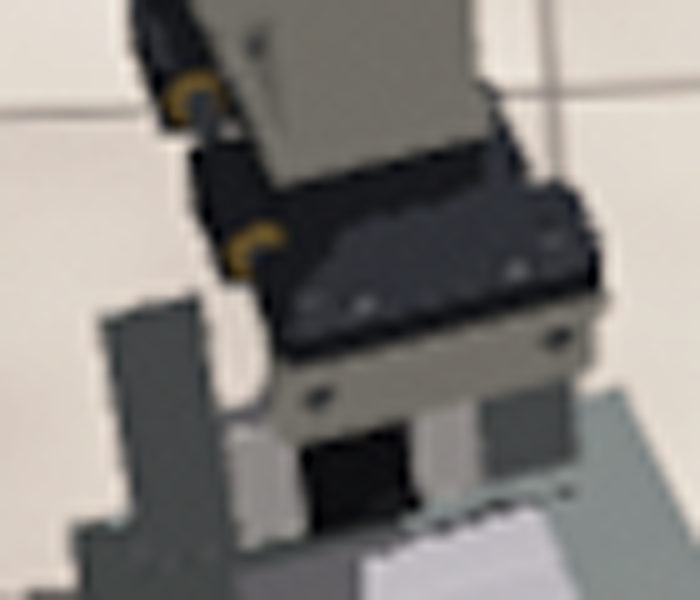

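```bash
python3 -m pendant '[[[0.5,0,0.5,0,0,0.01,1],[0.7,0,1,0,0,0.019,1],[0.7,0,1,0,0,0.019,1]]]' 30; python3 -c "
from h import *
plan(.556,.0815,.121,np.radians(14.5))"
```

```text
clock: 6.5
position: [0.5553, 0.0809, 0.2833]
ee_rot: [-0.397, 3.115, -0.003]
force: [-7.8, -1.4, 28.1]
width: 0.213
clock 6.5 pos [0.5553 0.0809 0.2833] q [-0.25  0.46  0.02  1.87 -0.01  0.81  1.59] tool y [-0.251  0.968 -0.002] tool z [ 0.001 -0.002 -1.   ] F [-7.8 -1.4 28.1] T [-0.28  1.85  0.07] w 0.213
shift mm [-0.8  0.4  3.3] turn [-0.0019  0.001   0.0004] deg [-0.1  0.1  0. ]
```

```bash
python3 -m pendant '[[[0,0,-1,0,0,0,1],[0,0,-1,0,0,0,0.5],[0,0,-1,0,0,0,0.3],[0,0,-1,0,0,0,0],[0,0,-1,0,0,0,-0.4],[0,0,-1,0,0,0,-0.4],[0,0,-1,0,0,0,-0.4]]]'
python3 - <<'E'
from h import *
from cell import get_image,arm
plan(.556,.0815,.121,np.radians(14.5))
for n in("side",): cv2.imwrite(f"pics/{n}6.png",get_image(n)[:,:,::-1])
a=cv2.imread("pics/side6.png")[145:205,270:340]
cv2.imwrite("pics/c12.png",cv2.resize(a,None,fx=8,fy=8,interpolation=cv2.INTER_CUBIC))
E
```

```text
clock: 7.38
position: [0.5549, 0.0809, 0.2816]
ee_rot: [0.397, -3.115, 0.003]
force: [-0.2, 0.1, -0.0]
width: 0.689
clock 7.38 pos [0.5549 0.0809 0.2816] q [-0.25  0.46  0.02  1.87 -0.01  0.81  1.59] tool y [-0.251  0.968 -0.002] tool z [-0.001 -0.002 -1.   ] F [-0.2  0.1 -0. ] T [ 0.03 -0.02 -0.  ] w 0.689
shift mm [-1.2  0.4  1.6] turn [-0.0019 -0.0017  0.0005] deg [-0.1 -0.1  0. ]
```

View pics/c12.png

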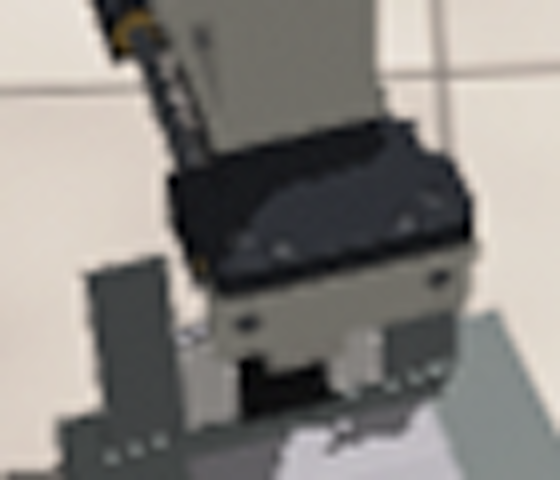

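```bash
python3 -m pendant '[[[0,0,-40,0,0,0,-0.4],[0,0,-90,0,0,0,-0.4],[0,0,-120,0,0,0,-0.4],[0,0,-120,0,0,0,-0.4]]]'
python3 - <<'E'
from h import *
plan(.4745,-.3087,.18,np.radians(-31))
plan(.4745,-.3087,.18,np.radians(-31+180))
E
```

```text
clock: 7.92
position: [0.5556, 0.0812, 0.4044]
ee_rot: [-0.397, 3.113, -0.002]
force: [-0.1, -0.3, 0.3]
width: 0.699
clock 7.92 pos [0.5556 0.0812 0.4044] q [-0.26  0.33  0.03  1.73 -0.01  1.07  1.59] tool y [-0.251  0.968 -0.002] tool z [ 0.004 -0.001 -1.   ] F [-0.1 -0.3  0.3] T [ 0.05 -0.    0.  ] w 0.699
shift mm [ 176.6 -357.    65.5] turn [-5.000e-04  4.100e-03  7.946e-01] deg [-0.   0.2 45.5]
clock 7.92 pos [0.5556 0.0812 0.4044] q [-0.26  0.33  0.03  1.73 -0.01  1.07  1.59] tool y [-0.251  0.968 -0.002] tool z [ 0.004 -0.001 -1.   ] F [-0.1 -0.3  0.3] T [ 0.05 -0.    0.  ] w 0.699
shift mm [ 176.6 -357.    65.5] turn [-5.000e-04  4.100e-03  7.946e-01] deg [-0.   0.2 45.5]
```

```bash
python3 -m pendant '[[[22,-45,0,0,0,0.1,-0.4],[44,-90,0,0,0.004,0.2,-0.4],[66,-135,5,0,0.004,0.3,-0.4],[88,-180,15,0,0.004,0.4,-0.4],[110,-225,25,0,0.004,0.5,-0.4],[132,-270,35,0,0.004,0.6,-0.4],[154,-315,50,0,0.004,0.7,-0.4],[176.6,-357,65,0,0.004,0.795,-0.4],[176.6,-357,65,0,0.004,0.795,-0.4],[176.6,-357,65,0,0.004,0.795,-0.4],[176.6,-357,65,0,0.004,0.795,-0.4]]]'
python3 - <<'E'
from h import *
from cell import get_image
plan(.4745,-.3087,.111,np.radians(-31))
for n in("side","top"): cv2.imwrite(f"pics/{n}7.png",get_image(n)[:,:,::-1])
a=cv2.imread("pics/side7.png");b=cv2.imread("pics/top7.png")
f=lambda i,x,y:cv2.resize(i[y:y+70,x:x+70],None,fx=5.6,fy=5.6,interpolation=cv2.INTER_CUBIC)
cv2.imwrite("pics/c13.png",np.hstack([f(a,270,145),f(b,275,165)]))
cv2.imwrite("pics/c14.png",np.hstack([f(a,230,310),f(b,395,200)]))
E
```

```text
clock: 9.3
position: [0.4742, -0.3075, 0.3376]
ee_rot: [-0.835, -3.024, 0.003]
force: [0.6, 0.1, -0.4]
width: 0.698
clock 9.3 pos [ 0.4742 -0.3075  0.3376] q [ 0.24  0.41  0.32  1.82 -0.15  0.93  1.67] tool y [ 0.513  0.858 -0.003] tool z [-0.005 -0.001 -1.   ] F [ 0.6  0.1 -0.4] T [ 0.02  0.01 -0.  ] w 0.698
shift mm [-1.1 -0.7 67.6] turn [-0.0032 -0.0035  0.0023] deg [-0.2 -0.2  0.1]
```

View pics/c13.png

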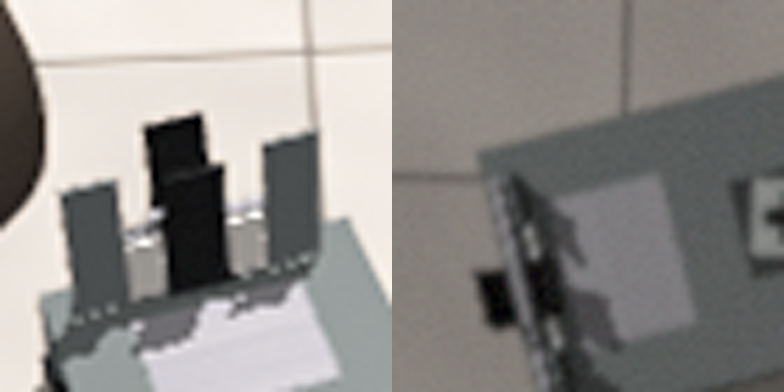

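View pics/c14.png

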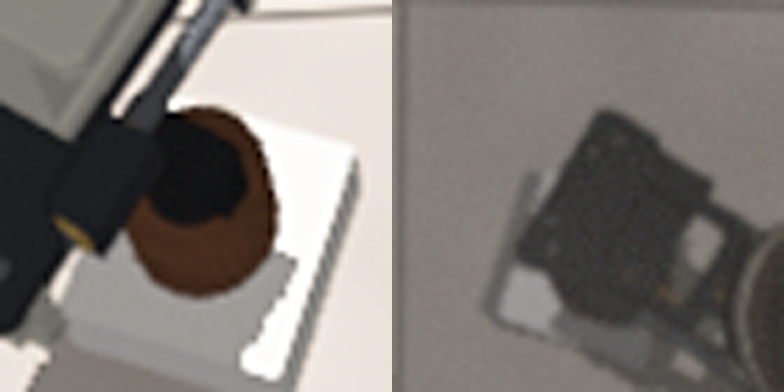

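Run:
```python
from h import *
o=px([(75,320),(318,258),(60,190),(318,130),(163,172),(222,163),(143,125),(201,113)],270,145,5.6)
print(o.round(1).tolist())
for dz in(0,.003):
  z=.059+dz
  L=[[-.058,-.013,z],[.058,-.013,z],[-.058,-.008,z+.075],[.058,-.008,z+.075],[-.014,-.017,z+.076],[.014,-.017,z+.076],[-.014,.017,z+.076],[.014,.017,z+.076]]
  print(dz,(proj("side",world(L,.5553,.0812,np.radians(14.5)))-o).round(1).tolist())
```

```text
[[283.0, 201.7], [326.4, 190.7], [280.3, 178.5], [326.4, 167.8], [298.7, 175.3], [309.2, 173.7], [295.1, 166.9], [305.5, 164.8]]
0 [[0.8, -1.1], [1.3, -0.6], [0.3, 0.3], [0.7, 0.3], [0.7, 1.7], [1.5, 0.7], [0.6, 0.4], [1.3, 0.1]]
0.003 [[0.7, -1.9], [1.3, -1.4], [0.1, -0.6], [0.7, -0.6], [0.7, 0.8], [1.4, -0.2], [0.6, -0.5], [1.3, -0.8]]
```

```bash
python3 -m pendant '[[[-1,-0.5,30,-0.003,-0.003,0,-0.4],[-1,-0.5,55,-0.003,-0.003,0,-0.4],[-1,-0.5,66,-0.003,-0.003,0,-0.4],[-1,-0.5,66,-0.003,-0.003,0,0],[-1,-0.5,66,-0.003,-0.003,0,0.5],[-1,-0.5,66,-0.003,-0.003,0,1],[-1,-0.5,66,-0.003,-0.003,0,1],[-1,-0.5,66,-0.003,-0.003,0,1],[-1,-0.5,66,-0.003,-0.003,0,1]]]' 40
python3 - <<'E'
from h import *
plan(.4745,-.3087,.19,np.radians(-31))
E
```

```text
clock: 10.52
position: [0.4739, -0.3099, 0.2717]
ee_rot: [-0.84, -3.027, 0.001]
force: [-0.2, 0.0, -0.6]
width: 0.151
clock 10.53 pos [ 0.4739 -0.3099  0.2717] q [ 0.27  0.49  0.3   1.89 -0.19  0.79  1.7 ] tool y [ 0.515  0.857 -0.001] tool z [-0.001 -0.001 -1.   ] F [-0.2  0.  -0.6] T [0.   0.   0.01] w 0.151
shift mm [  0.1   1.3 -77.3] turn [-0.0009 -0.0002 -0.0003] deg [-0.1 -0.  -0. ]
```

```bash
python3 -m pendant '[[[0,0,-10,0,0,0,1],[0,0,-40,0,0,0,1],[0,0,-80,0,0,0,1],[0,0,-115,0,0,0,1],[0,0,-115,0,0,0,1]]]'
python3 - <<'E'
from h import *
plan(.5955,-.0555,.21,np.radians(0.8))
E
```

```text
clock: 11.15
position: [0.4744, -0.3105, 0.39]
ee_rot: [0.839, 3.022, -0.003]
force: [0.3, -0.4, -1.7]
width: 0.149
clock 11.15 pos [ 0.4744 -0.3105  0.39  ] q [ 0.23  0.36  0.34  1.76 -0.14  1.04  1.65] tool y [ 0.516  0.857 -0.   ] tool z [ 0.004 -0.003 -1.   ] F [ 0.3 -0.4 -1.7] T [-0.03  0.01  0.03] w 0.149
shift mm [ 27.9 280.9  20.8] turn [-0.0019  0.0052 -0.5556] deg [ -0.1   0.3 -31.8]
```

```bash
python3 -m pendant '[[[4,40,0,0,0.005,-0.08,1],[8,80,0,0,0.005,-0.16,1],[12,120,0,0,0.005,-0.24,1],[16,160,5,0,0.005,-0.32,1],[20,200,10,0,0.005,-0.4,1],[24,240,15,0,0.005,-0.48,1],[27,270,20,0,0.005,-0.54,1],[28,281,21,0,0.005,-0.556,1],[28,281,21,0,0.005,-0.556,1],[28,281,21,0,0.005,-0.556,1],[28,281,21,0,0.005,-0.556,1]]]'
python3 - <<'E'
from h import *
from cell import get_image
plan(.5955,-.0555,.21,np.radians(0.8))
for n in("side","top"): cv2.imwrite(f"pics/{n}8.png",get_image(n)[:,:,::-1])
a=cv2.imread("pics/side8.png");b=cv2.imread("pics/top8.png")
f=lambda i,x,y:cv2.resize(i[y:y+100,x:x+100],None,fx=4,fy=4,interpolation=cv2.INTER_CUBIC)
cv2.imwrite("pics/c15.png",np.hstack([f(a,275,165),f(b,300,150)]))
E
```

```text
clock: 12.52
position: [0.5944, -0.0561, 0.3657]
ee_rot: [0.019, -3.136, -0.0]
force: [-0.1, -0.3, -1.0]
width: 0.149
clock 12.53 pos [ 0.5944 -0.0561  0.3657] q [-0.09  0.42  0.14  1.7  -0.06  1.03  1.65] tool y [-0.012  1.     0.   ] tool z [-0.005  0.    -1.   ] F [-0.1 -0.3 -1. ] T [-0.02 -0.02 -0.02] w 0.149
shift mm [-1.1  0.6 -3.3] turn [ 0.0001 -0.0053 -0.0018] deg [ 0.  -0.3 -0.1]
```

View pics/c15.png

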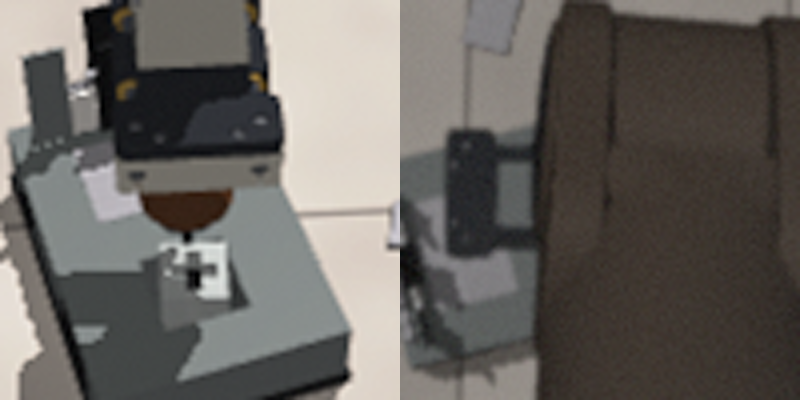

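Run:
```python
from h import *
a=cv2.imread("pics/side8.png")
cv2.imwrite("pics/c16.png",cv2.resize(a[205:250,300:345],None,fx=14,fy=14,interpolation=cv2.INTER_CUBIC))
P=[[.5944,-.0561,.2067-.0987],[.5944+.026,-.0561,.14],[.5944-.026,-.0561,.14],[.5944,-.0561-.003,.108],[.5959,-.0553,.068]]
print(((proj("side",P)-[300,205]+.5)*14-.5).round(1))
h=.0195;print(((proj("side",world([[-h,h,.068],[h,h,.068],[h,-h,.068],[-h,-h,.068]],.5959,-.0553,.0136))-[300,205]+.5)*14-.5).round(0))
```

```text
[[319.  251.3]
 [484.7 120.6]
 [149.9 135.4]
 [320.  266.4]
 [329.8 391.4]]
[[206. 303.]
 [438. 290.]
 [457. 482.]
 [218. 496.]]
```

View pics/c16.png

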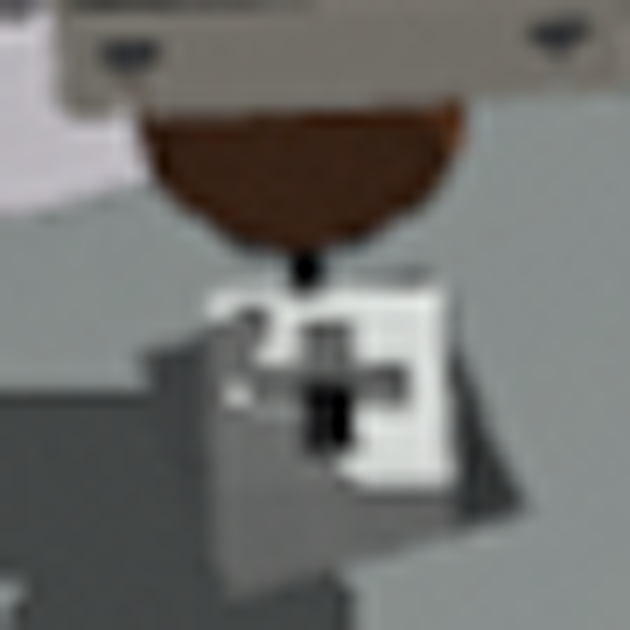

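Run:
```python
from h import *
t=np.linspace(0,2*np.pi,73)
for dx,dy in((0,0),(-.002,0),(-.002,.002),(-.002,.004)):
  for z,r in((.140,.026),(.134,.020)):
    p=(proj("side",np.c_[.5931+dx+r*np.cos(t),-.0561+dy+r*np.sin(t),0*t+z])-[300,205]+.5)*14-.5
    i=p[:,1].argmax();print(dx,dy,z,"low",p[i].round(),"u range",p[:,0].min().round(),p[:,0].max().round())
  print("front blade foot",((proj("side",[[.5931+dx,-.0681+dy,.108],[.5931+dx,-.0681+dy,.111],[.5931+dx,-.0651+dy,.108]])-[300,205]+.5)*14-.5).round().tolist())
```

```text
0 0 0.14 low [303. 263.] u range 142.0 477.0
0 0 0.134 low [304. 255.] u range 181.0 438.0
front blade foot [[315.0, 313.0], [314.0, 301.0], [314.0, 297.0]]
-0.002 0 0.14 low [289. 264.] u range 129.0 464.0
-0.002 0 0.134 low [291. 256.] u range 168.0 425.0
front blade foot [[302.0, 313.0], [302.0, 302.0], [301.0, 298.0]]
-0.002 0.002 0.14 low [289. 253.] u range 128.0 463.0
-0.002 0.002 0.134 low [291. 245.] u range 168.0 424.0
front blade foot [[301.0, 303.0], [301.0, 292.0], [301.0, 288.0]]
-0.002 0.004 0.14 low [288. 243.] u range 128.0 462.0
-0.002 0.004 0.134 low [290. 235.] u range 168.0 423.0
front blade foot [[301.0, 293.0], [301.0, 281.0], [300.0, 277.0]]
```

Run:
```python
from h import *
plan(.5975,-.057,.175,np.radians(0.8))
```

```text
clock 12.62 pos [ 0.5945 -0.0555  0.3657] q [-0.09  0.42  0.13  1.7  -0.06  1.03  1.65] tool y [-0.013  1.     0.   ] tool z [-0.005  0.    -1.   ] F [ 0.9  0.  -1.5] T [ 0.05  0.02 -0.02] w 0.151
shift mm [-3.1 -1.5 31.7] turn [ 0.0004 -0.0052 -0.0009] deg [ 0.  -0.3 -0.1]
```

```bash
python3 -m pendant '[[[-3,-1.2,15,0,-0.005,0,1],[-3,-1.2,32,0,-0.005,0,1],[-3,-1.2,32,0,-0.005,0,1],[-3,-1.2,32,0,-0.005,0,1]]]'
python3 - <<'E'
from h import *
from cell import get_image,arm
plan(.5975,-.057,.175,np.radians(0.8))
q=np.mean([arm.observe()["position"] for _ in range(3)],0)
cv2.imwrite("pics/side9.png",get_image("side")[:,:,::-1])
a=cv2.imread("pics/side9.png")
cv2.imwrite("pics/c17.png",cv2.resize(a[205:250,300:345],None,fx=14,fy=14,interpolation=cv2.INTER_CUBIC))
s=arm.observe();M=R.from_rotvec(s["ee_rot"]).as_matrix();t=np.linspace(0,2*np.pi,73)
B=lambda L,d=(0,0,0):s["position"]+np.array(d)+(np.atleast_2d(L)+[0,0,.1607])@M.T
cr=lambda P:((proj("side",P)-[300,205]+.5)*14-.5).round()
for d in((0,0,0),(-.0012,.002,0)):
  p=cr(B(np.c_[.026*np.cos(t),.026*np.sin(t),0*t+.065],d));print("roller",p[p[:,1].argmax()],p[:,0].min(),p[:,0].max())
  print("front blade",cr(B([[0,-.012,.094],[0,-.009,.097],[-.003,-.012,.094],[.003,-.012,.094]],d)).tolist())
E
```

```text
clock: 13.12
position: [0.5976, -0.0558, 0.3332]
ee_rot: [0.023, -3.141, -0.001]
force: [-0.1, -0.6, -0.7]
width: 0.148
clock 13.12 pos [ 0.5976 -0.0558  0.3332] q [-0.09  0.46  0.13  1.73 -0.07  0.96  1.66] tool y [-0.015  1.     0.001] tool z [-0.001  0.001 -1.   ] F [-0.1 -0.6 -0.7] T [ 0.03 -0.02  0.04] w 0.148
shift mm [ 0.1 -1.2 -0.8] turn [ 0.0007 -0.001   0.0007] deg [ 0.  -0.1  0. ]
roller [351. 382.] 177.0 502.0
front blade [[345.0, 414.0], [344.0, 410.0], [364.0, 413.0], [327.0, 415.0]]
roller [342. 372.] 169.0 494.0
front blade [[337.0, 405.0], [336.0, 400.0], [356.0, 404.0], [319.0, 406.0]]
```

View pics/c17.png

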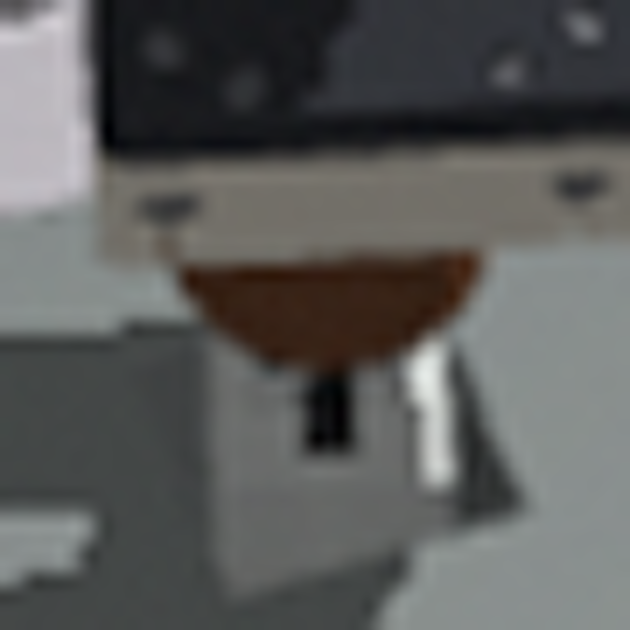

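Run:
```python
from h import *
a=cv2.imread("pics/side9.png")[226:240,315:335]; b=cv2.imread("pics/side0.png")[226:240,315:335]
f=lambda i:cv2.resize(np.clip(i.astype(float)*2,0,255).astype(np.uint8),None,fx=19,fy=19,interpolation=cv2.INTER_NEAREST)
cv2.imwrite("pics/c18.png",np.hstack([f(a),f(b)]))
print(a.mean(2).astype(int)[2:,4:16]);print(b.mean(2).astype(int)[2:,4:16])
s=lambda L:(proj("side",world(np.array(L)/1000,.5961,-.055,.0136))-[315,226]).round(2).tolist()
print("slot y front end",s([[-4.75,-13.75,68],[4.75,-13.75,68]]),"back",s([[-4.75,13.75,68],[4.75,13.75,68]]),"xends",s([[-13.75,0,68],[13.75,0,68]]))
```

```text
[[ 35  37  37  38  39  36  37  37  35  35  31  60]
 [ 36  36  37  37  36  37  37  35  34  42  63 135]
 [ 33  37  41  40  36  34  42  48  49  78 140 203]
 [ 66  74  67  44  27  25  63  84  83 101 183 228]
 [104 101  79  35  12  18  78 106 101  91 172 226]
 [102  96  64  15  12   8  77 105 101  94 151 209]
 [105 107  82  25  17   9  79 109 106 103  98 177]
 [109 112  83  23  19   9  78 110 107 106 101 178]
 [107 110  78  12  20  17  72 106 107 105 101 177]
 [106 108  88  68  71  68  88 104 106 104 100 177]
 [106 107 109 112 110 109 107 107 106 105 100 170]
 [103 106 105 106 106 104 104 104 103 103 100 140]]
[[199 187 136  83  84  98 164 200 199 197 197 202]
 [200 189 140  88  90  97 164 204 201 201 200 203]
 [180 171 132  92  93  86 145 181 175 175 191 205]
 [105 110  97  83  83  82  96  98  84  92 163 209]
 [ 87  87  67  40  42  45  75  90  87  79 156 207]
 [ 98  95  65  14  10   2  83 117 112 106 163 206]
 [155 160 119  24  19   1 131 176 172 168 188 207]
 [205 212 155  19  18   0 147 205 205 203 202 206]
 [200 204 148  26  33  19 121 188 200 199 201 203]
 [198 201 168 129 134 129 157 191 200 199 200 202]
 [201 202 206 210 210 208 201 194 193 193 193 196]
 [176 177 177 178 177 177 165 152 153 152 152 154]]
slot y front end [[6.5, 11.4], [10.63, 11.16]] back [[5.76, 1.69], [9.81, 1.46]] xends [[2.25, 6.71], [14.08, 6.05]]
```

View pics/c18.png

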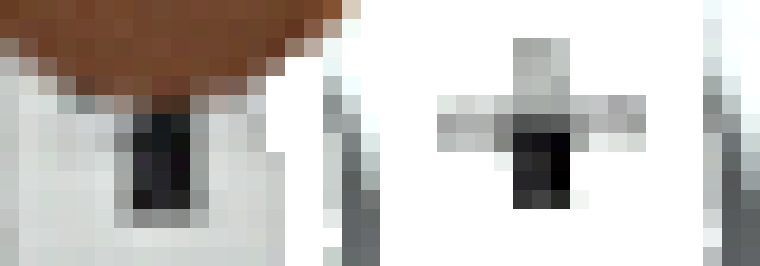

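```bash
python3 -m pendant '[[[0,-1.3,0,0,-0.001,0.01,1],[0,-1.3,5,0,-0.001,0.01,1],[0,-1.3,8,0,-0.001,0.01,1],[0,-1.3,10,0,-0.001,0.01,1],[0,-1.3,11,0,-0.001,0.01,1]]]'
python3 - <<'E'
from h import *
plan(.5976,-.057,.16,np.radians(0.0))
E
```

```text
clock: 13.8
position: [0.5976, -0.057, 0.3222]
ee_rot: [-0.007, 3.141, 0.001]
force: [0.3, -0.1, -1.1]
width: 0.154
clock 13.8 pos [ 0.5976 -0.057   0.3222] q [-0.08  0.47  0.13  1.74 -0.07  0.93  1.65] tool y [-0.005  1.     0.001] tool z [ 0.     0.001 -1.   ] F [ 0.3 -0.1 -1.1] T [0.02 0.04 0.05] w 0.154
shift mm [-0.   0.   3.2] turn [0.0007 0.0003 0.0046] deg [0.  0.  0.3]
```

```bash
python3 -m pendant '[[[0,0,4,0,0,0,1],[0,0,7,0,0,0,1],[0,0,10,0,0,0,1],[0,0,10,0,0,0,1]]]' 50
python3 - <<'E'
from h import *
plan(.5976,-.057,.1407,np.radians(0.0))
E
```

```text
clock: 14.3
position: [0.5975, -0.0571, 0.3121]
ee_rot: [0.007, -3.142, -0.001]
force: [0.5, -0.8, -0.9]
width: 0.148
clock 14.3 pos [ 0.5975 -0.0571  0.3121] q [-0.08  0.48  0.13  1.75 -0.08  0.91  1.65] tool y [-0.005  1.     0.001] tool z [-0.     0.001 -1.   ] F [ 0.5 -0.8 -0.9] T [0.1  0.04 0.01] w 0.148
shift mm [-0.1  0.  12.4] turn [ 0.0007 -0.      0.0046] deg [ 0.  -0.   0.3]
```

```bash
python3 -m pendant '[[[0,0,4,0,0,0,1],[0,0,8,0,0,0,1],[0,0,10.5,0,0,0,1],[0,0,12,0,0,0,1],[0,0,12,0,0,0,1]]]' 50
python3 - <<'E'
from h import *
plan(.5976,-.057,.1407,np.radians(0.0))
E
```

```text
clock: 14.92
position: [0.5979, -0.0571, 0.3008]
ee_rot: [-0.007, 3.14, 0.001]
force: [-1.0, -0.6, 5.5]
width: 0.15
clock 14.93 pos [ 0.5979 -0.0571  0.3008] q [-0.08  0.5   0.13  1.76 -0.08  0.89  1.65] tool y [-0.005  1.     0.001] tool z [ 0.001  0.001 -1.   ] F [-1.  -0.6  5.5] T [ 0.09  0.26 -0.05] w 0.15
shift mm [0.3 0.1 1.1] turn [0.0006 0.0015 0.0046] deg [0.  0.1 0.3]
```

```bash
python3 -m pendant '[[[0,0,0.7,0,0,0,1],[0,0,1.5,0,0,0,1],[0,0,1.5,0,0,0,1]]]' 50; python3 -m pendant '[[[0,0,0.5,0,0,0,1],[0,0,1,0,0,0,1],[0,0,1,0,0,0,1]]]' 50
```

```text
clock: 15.3
position: [0.5979, -0.0571, 0.2996]
ee_rot: [-0.007, 3.14, 0.001]
force: [-1.0, 0.7, 8.0]
width: 0.148
clock: 15.68
position: [0.5979, -0.0571, 0.2995]
ee_rot: [-0.007, 3.139, 0.001]
force: [-4.0, 2.0, 16.1]
width: 0.155
```

```bash
python3 -m pendant '[[[0,0,0.2,0,0,0,1],[0,0,0.2,0,0,0,1],[0,0,0.2,0,0,0,1],[0,0,0.2,0,0,0,1]]]' 50
python3 - <<'E'
from h import *
from cell import get_image
plan(.5976,-.057,.1407,0)
for n in("side","top"): cv2.imwrite(f"pics/{n}10.png",get_image(n)[:,:,::-1])
a=cv2.imread("pics/side10.png");b=cv2.imread("pics/top10.png")
f=lambda i,x,y:cv2.resize(i[y:y+100,x:x+100],None,fx=4,fy=4,interpolation=cv2.INTER_CUBIC)
cv2.imwrite("pics/c19.png",np.hstack([f(a,270,150),f(b,260,150)]))
E
```

```text
clock: 16.18
position: [0.5979, -0.0572, 0.2995]
ee_rot: [-0.007, 3.139, 0.001]
force: [-4.2, -0.1, 18.5]
width: 0.151
clock 16.18 pos [ 0.5979 -0.0572  0.2995] q [-0.08  0.5   0.13  1.76 -0.08  0.88  1.65] tool y [-0.004  1.     0.001] tool z [ 0.002  0.001 -1.   ] F [-4.2 -0.1 18.5] T [ 0.07  1.37 -0.03] w 0.151
shift mm [ 0.3  0.2 -0.2] turn [0.0008 0.0024 0.0045] deg [0.  0.1 0.3]
```

View pics/c19.png

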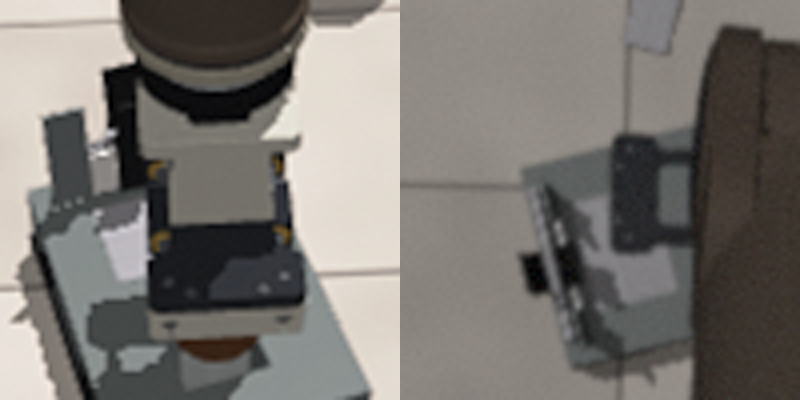

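View pics/side10.png

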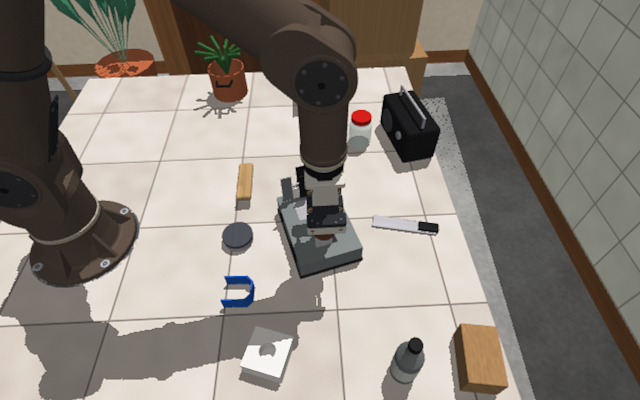

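```bash
python3 -c "
from cell import arm
print(arm.sign_off()); s=arm.observe(); print(s['clock'],s['position'],s['force'],s['width'])"
```

```text
the job is handed in; nothing more can be done
None
the job is handed in; nothing more can be done
```

The shoe polisher is ready and the job was handed in at about 16 s of the 61 s allowed. The sign-off gave no verdict.

- **Guard:** I squeezed it by its ears, lowered it over the lip until it hit a firm stop, and let go. At the stop it didn't move between about 19 N and 28 N of push. Afterwards the pictures showed it straddling the lip, within about 1 mm of fully on. That figure allows for about 1–1.5 pixels of disagreement at some corners. It was still in place in the last picture.
- **Brush:** I took it from the stand by its knob, turned it about 32°, and lined it up with the spindle socket. The stem went in with almost no sideways force.
- **Brush pressed home:** The spring pushed back with about 7 to 8 N, then the collar stopped hard with the flange (TCP) at a height of 0.2995 m, against the 0.2997 m I had worked out for home. At hand-in the arm was still gripping the knob and pressing down with about 18 N. I couldn't see the collar on the spindle mouth in either picture because the gripper covers it, so this rests on the height and force readings.
- **Camera offset:** The pictures and the arm's own readings disagreed by about 1 to 3 mm, so I lined the brush up using its position relative to the socket.
- **Other things on the sill:** In the last side picture they looked unmoved. I compared this by eye only.

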